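# Set out the titration place

## Robot

A 6-joint arm with a two-finger parallel gripper is mounted at the origin on the work surface. World frame = base frame: x ahead of the robot, y to its left, z up, the work surface at z = 0. Lengths are in m, angles in rad, forces in N, time in s.
With the tool pointing down it reaches from about 0.225 to 0.875 m from the base axis. Payload 3.4 kg.
Tool frame: the origin (TCP) lies between the finger pads; the fingertips stand 25 mm ahead of it and the grasp point (between the pads) lies 6 mm ahead of it; z points along the fingers, y is the line along which they close (so a half turn about z gives the same grasp; the last joint's range is limited). The gripper opens to 85 mm and grips with 20 to 120 N. Pads are 22 mm wide; open, the fingers measure 114 mm over their backs; the gripper's body (76 mm by 85 mm) begins 54 mm behind the grasp point. The pads swing forward as they close: fully open they stand 13 mm farther back than shut.
Start: joints at [1.033, 0.276, 1.505, -0, 1.361, -0.121], TCP at [0.233, 0.526, 0.256] pointing down, gripper open.
Joint ranges: [-2.89, 2.89], [-0.75, 2.08], [0.22, 2.7], [-1.18, 4.32], [0.11, 2.71], [-2.7, 2.7]. Speed limits (rad/s): [2.57, 2.57, 3.14, 3.14, 3.14, 3.14].

## Interface

Orientations are given as a unit quaternion [w, x, y, z].
In Python, from rig import manip, cams, ticket gives the robot as it stands.
- The arm moves only by the tool step_arm, never from a script. Its argument "increments" is a list of rows, each an object with "dp": the shift along the world's x, y, z each as a share of 0.2 m, from -1 to 1, a list of three; "yaw": the turn about the world's z as a share of 0.15 rad, from -1 to 1; "grip": the opening, from 0 (shut) to 1 (fully open). In form: [{"dp": [tx, ty, tz], "yaw": yaw, "grip": grip}, ...]. A call has 1 to 5 rows; each row shifts and turns the commanded pose from where the row before left it; what a row does not reach is not made up. A row lasts 1/8 s, in which the tool goes at most 62.5 mm and 10.7 degrees, less where a joint would pass 70% of its speed; a pose out of reach is approached as far as the arm can. A call with a number of a shift or a turn outside -1 to 1 is refused whole. A call with a gripper value outside its range is refused whole. The fingers move at their own pace and stop on an object; "squeeze" is the grip in N (left out, the last holds). Time passes only in rows, so rows that do not move let the fingers close. It gives the time, the measured TCP pose, the force, the opening and the grip force at its end, in the units of the state.
- manip.get_state(): the state, without advancing time (a new reading comes with each control period).
- cams.get_image(name): name is "scene" or "side" or "wrist"; returns the picture (384x512x3 uint8, blue, green, red); there is no depth.
- cams.get_calibration(name): a dict with "fx", "fy", "cx", "cy" (pixels), "extrinsics" (4x4, takes a point from camera to world coordinates). Camera axes: x right, y up, looking along -z (the intrinsics and any distortion apply to the point x, -y, -z); pixel columns grow to the right and rows downward; lengths in m; the calibration is good to about 2 mm. A picture is of the moment at which its call begins: read the wrist's pose just before it. get_calibration takes no time and is no camera call; for the wrist camera it gives the pose at the moment of the call.
- ticket.sign_off(): hands the job in; it is judged then, once.
The state is a dict: "clock": time; "qpos": joint angles; "qd": joint speeds; "effort": joint torques, N m; "position": TCP position; "ee_rot": TCP orientation; "contact_force": force on the tool from outside, world axes, zero at the start; "moment": the same for the moment, N m; "width": finger opening in m; "gripper_force": force on a finger pad.
Only numpy, scipy, OpenCV 4.12 (cv2) and the standard library are available. Lean on these libraries where they do the work, as an engineer would, in place of code of your own. Each camera call takes 0.05 s, during which the arm holds its last target. There are 200 camera calls.

## Task

Set out the titration place: seat the titration cell in the nest on top of the stirrer, turned so that the flat of its foot meets the flat of the nest and it drops fully home. In the spill tray, stand the tall bottle in the end well nearer the stirrer, the squat bottle in the other end well, and the little jar in the middle well between the two. Set everything down gently and upright, do not drop it or tip it over, and leave the beaker, the dish and the wash bottle where they are.

Things in the scene. Friction and masses are not known exactly. Their poses are not given: they have to be found in the camera images.
- tall_bottle: The tall slim amber glass bottle, loose, 137 high: body 50 in diameter up to 85, a sloping shoulder, a neck 26 in diameter from 102 to 107, then a black screw cap 30 in diameter from 107 to 137 above its underside (the cap is the place to grip). White paper band on the body. About 0.25 kg. Its origin is the centre of its underside; z is up along its axis.
- squat_bottle: The squat wide amber glass bottle, loose, 102 high: body 62 in diameter up to 53, a sloping shoulder, a neck 32 in diameter from 68 to 72, then a black screw cap 36 in diameter from 72 to 102 above its underside (the cap is the place to grip). White paper band on the body. About 0.26 kg. Its origin is the centre of its underside; z is up along its axis.
- jar: The little straight-sided amber glass jar, loose, 66 high and without a neck: body 46 in diameter up to 46, then a black lid 48 in diameter from 46 to 66 above its underside. About 0.13 kg. Its origin is the centre of its underside; z is up along its axis.
- cell: Titration cell, loose, 100 high, 0.2 kg. White foot 12 thick: disc 72 in diameter, cut straight on its -x side (flat 24 from the axis, 54 long). Clear glass pot 52 in diameter from 12 to 56, neck 32 at 66 to 70, round white head 40 in diameter from 70 to 100 (grip here). A short white side port 40 up, reaching 36 out, points over the flat. Origin: underside, on the disc's axis; z up.
- stirrer: Stirrer, fixed: white box 130 (x) by 150 (y) by 50 high, black knobs on its -x face. On top an aluminium rim 8 high, 6 thick is the D-shaped nest: inner radius 39, straight inner wall 27 from the axis on the -x side (3 of play round the foot). Nest floor (black) = top of the box. Origin: centre of the underside, below the nest's centre; z up. Seated, the cell is 50 above it, x axes alike.
- tray: Spill tray, fixed: white slab 100 (x) by 258 (y) by 12 high, with three round wells in a row along y, 69 in diameter, 8 deep, dark rubber floors 4 above the bench. Origin: centre of the underside, below the middle well; end wells centred at y = +80 and -80, x = 0. The stirrer stands beyond one of its ends, at some starts +y, at others -y.
- beaker: Bystander, loose: an empty glass beaker, 56 in diameter and 60 high. Leave it alone. Origin: centre of its underside.
- dish: Bystander, loose: a flat round glass dish with a clear lid, 64 in diameter and 17 high. Leave it alone. Origin: centre of its underside.
- wash_bottle: Bystander, loose: a white plastic wash bottle with a blue cap and bent spout, 68 in diameter and 160 high (190 with the spout, which reaches 70 from the axis along its +x). Leave it alone. Origin: centre of its underside.

How it is judged:
By the outcome, as a careful person would: the job done as asked, in the order asked, and still so for the second after the job is handed in, with the robot touching nothing.
It also fails if it takes over 99 s, if anything falls off the work surface, if the arm or the gripper's body presses on something with over 40 N, if the wrist force passes 120 N, or if a joint passes its speed limit or range.

## Working session

There is one attempt and no reset: what is moved stays moved. The work goes in short steps, Python scripts to look and compute and a tool call to move; the robot and the scene stay as the last step left them, time stands still between calls to the robot, and variables do not carry over. Pictures are saved under pics/ and viewed, at most 14 in all, crops included, and the job is handed in when it is done.

Besides the shell and the picture viewer there is one more tool, called as name(argument=value, ...) on one line, values as JSON. step_arm: Moves the arm, as the interface text tells. Shift numbers are shares of 0.2 m and turn numbers shares of 0.15 rad, none past 1 either way. Its arguments: {"type":"object","properties":{"increments":{"type":"array"},"squeeze":{"type":"number"}},"required":["increments"]}

```bash
mkdir -p pics; ls; python3 - <<'E'
from rig import manip,cams
import cv2,numpy as np
np.set_printoptions(precision=4,suppress=True)
for n in("scene","side","wrist"):
    c=cams.get_calibration(n);print(n,c)
    cv2.imwrite(f"pics/{n}0.png",cams.get_image(n))
s=manip.get_state();print(s)
E
```

```text
pics
scene {'fx': 472.45619924196535, 'fy': 472.45619924196535, 'cx': 260.61861741603013, 'cy': 182.55951449818588, 'extrinsics': array([[ 0.2288, -0.8266,  0.5141,  1.375 ],
       [ 0.9735,  0.1922, -0.1242, -0.1882],
       [ 0.0039,  0.5289,  0.8487,  1.3118],
       [ 0.    ,  0.    ,  0.    ,  1.    ]])}
side {'fx': 413.4181705958761, 'fy': 413.4181705958761, 'cx': 256.77146244036686, 'cy': 189.1550667516107, 'extrinsics': array([[ 0.9065,  0.3106, -0.2859,  0.2194],
       [-0.4221,  0.6618, -0.6196, -0.8673],
       [-0.0032,  0.6824,  0.731 ,  1.0454],
       [ 0.    ,  0.    ,  0.    ,  1.    ]])}
wrist {'fx': 313.1891310188303, 'fy': 313.1891310188303, 'cx': 257.4834760085743, 'cy': 192.33181921714407, 'extrinsics': array([[ 0.4039, -0.8673, -0.2909,  0.1584],
       [ 0.9148,  0.3826,  0.1292,  0.5591],
       [-0.0008, -0.3183,  0.948 ,  0.3727],
       [ 0.    ,  0.    ,  0.    ,  1.    ]])}
{'clock': 0.15, 'qpos': array([ 1.033 ,  0.2765,  1.5058, -0.    ,  1.3607, -0.121 ]), 'qd': array([ 0.0003, -0.0007, -0.0033,  0.0003, -0.0004, -0.0008]), 'effort': array([  0.0015, -41.7146, -24.6032,  -0.0002,   0.0077,  -0.    ]), 'position': array([0.2326, 0.5255, 0.2556]), 'ee_rot': array([-0.0002,  0.2069,  0.9784, -0.0007]), 'contact_force': array([-0.1044,  0.2999, -0.5035]), 'moment': array([-0.0185,  0.0284,  0.0145]), 'gripper_force': 0.0, 'width': 0.08528224345541587}
```

View pics/scene0.png

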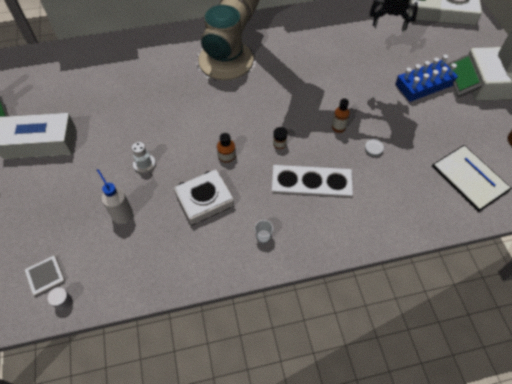

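View pics/side0.png

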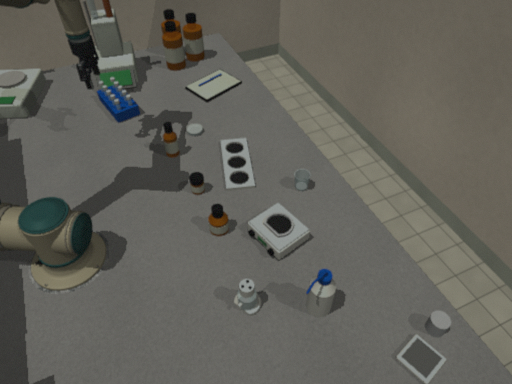

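Scene picture: cell head at (139,148), squat bottle cap at (225,139), jar at (281,133) and tall bottle cap at (343,104). Nest is at (204,192), wells at (288,178), (312,180) and (337,181), and the stirrer stands left of the tray. The side view agrees.

```bash
cat > h.py <<'E'
from rig import manip,cams
import cv2,numpy as np
np.set_printoptions(precision=4,suppress=True)
F=np.diag([1.,-1,-1])
def ray(c,uv,z):
    E=np.array(c["extrinsics"]);d=E[:3,:3]@F@np.array([(uv[0]-c["cx"])/c["fx"],(uv[1]-c["cy"])/c["fy"],1.])
    o=E[:3,3];return o+d*(z-o[2])/d[2]
def proj(c,P):
    E=np.array(c["extrinsics"]);q=(np.atleast_2d(P)-E[:3,3])@E[:3,:3]@F
    return np.c_[q[:,0]/q[:,2]*c["fx"]+c["cx"],q[:,1]/q[:,2]*c["fy"]+c["cy"]]
def snap(n,f):
    c=cams.get_calibration(n);im=cams.get_image(n);cv2.imwrite(f"pics/{f}.png",im);return c,im
E
python3 - <<'E'
from h import *
S=cams.get_calibration("scene");D=cams.get_calibration("side")
for n,a,b,z in[("cell",(138.5,147),(246.5,284),.1),("squat",(225,138),(217.5,209),.102),("jar",(281,130),(196.5,177),.066),("tall",(344,102),(168.5,126),.137),
 ("w1",(288,178),(239,178),.004),("w2",(312,180),(237,162),.004),("w3",(337,181),(235,148),.004),("nest",(204,192),(279.5,223),.05),("dish",(375,148),(195,129),.01),("beaker",(263,228),(302,178),.03),("wash",(108,188),(325,275),.16)]:
    print(n,ray(S,a,z)[:2],ray(D,b,z)[:2])
E
```

```text
cell [ 0.4241 -0.3571] [ 0.4241 -0.3578]
squat [ 0.4524 -0.0837] [ 0.4479 -0.0914]
jar [0.4344 0.1078] [0.4439 0.0985]
tall [0.422  0.3216] [0.4222 0.3092]
w1 [0.5859 0.0949] [0.5926 0.091 ]
w2 [0.6112 0.1694] [0.6186 0.1699]
w3 [0.6334 0.248 ] [0.6421 0.2445]
nest [ 0.6044 -0.1827] [ 0.6119 -0.1815]
dish [0.5395 0.4136] [0.5403 0.4104]
beaker [ 0.7573 -0.0305] [ 0.7798 -0.0252]
wash [ 0.5966 -0.4471] [ 0.5956 -0.449 ]
```

step_arm(increments=[{"dp": [0.08,-0.25,0.05],"yaw": 0,"grip": 1},{"dp": [0.08,-0.25,0.05],"yaw": 0,"grip": 1},{"dp": [0.08,-0.25,0.05],"yaw": 0,"grip": 1},{"dp": [0.08,-0.25,0.05],"yaw": 0,"grip": 1},{"dp": [0.08,-0.25,0.05],"yaw": 0,"grip": 1}])

```text
clock: 0.78
position: [0.3129, 0.2741, 0.3065]
ee_rot: [0.0, 0.207, 0.978, -0.0]
contact_force: [1.5, -0.2, -0.1]
width: 0.0849
gripper_force: 0.0
```

step_arm(increments=[{"dp": [0.08,-0.25,0.03],"yaw": 0,"grip": 1},{"dp": [0.08,-0.25,0.03],"yaw": 0,"grip": 1},{"dp": [0.08,-0.25,0.03],"yaw": 0,"grip": 1},{"dp": [0.08,-0.25,0.03],"yaw": 0,"grip": 1},{"dp": [0.08,-0.25,0],"yaw": 0,"grip": 1}])

```text
clock: 1.4
position: [0.3932, 0.0241, 0.3308]
ee_rot: [0.001, 0.207, 0.978, 0.0]
contact_force: [0.4, -0.0, 0.0]
width: 0.0857
gripper_force: 0.0
```

step_arm(increments=[{"dp": [0.08,-0.25,0],"yaw": 0,"grip": 1},{"dp": [0.08,-0.25,0],"yaw": 0,"grip": 1},{"dp": [0.08,-0.25,0],"yaw": 0,"grip": 1},{"dp": [0.08,-0.25,0],"yaw": 0,"grip": 1},{"dp": [0.08,-0.25,0],"yaw": 0,"grip": 1}])

```text
clock: 2.02
position: [0.473, -0.2259, 0.3301]
ee_rot: [-0.0, 0.207, 0.978, 0.0]
contact_force: [1.3, 0.6, 0.3]
width: 0.0851
gripper_force: 0.0
```

step_arm(increments=[{"dp": [0,-0.2,0],"yaw": 0,"grip": 1},{"dp": [0,0,0],"yaw": 0,"grip": 1},{"dp": [0,0,0],"yaw": 0,"grip": 1}])

```text
clock: 2.4
position: [0.4725, -0.2636, 0.3299]
ee_rot: [-0.001, 0.207, 0.978, 0.001]
contact_force: [0.1, -0.1, -0.2]
width: 0.0852
gripper_force: 0.0
```

```bash
python3 - <<'E'
from h import *
s=manip.get_state();print(s["position"],s["ee_rot"],s["qpos"])
c,im=snap("wrist","w1");print(c["extrinsics"])
W=lambda p:proj(c,p)
print(W([[.424,-.357,.1],[.424,-.357,0],[.608,-.182,.05],[.608,-.182,.058]]))
E
```

```text
[ 0.4725 -0.2636  0.3299] [-0.0006  0.2071  0.9783  0.0007] [-0.6381  0.1923  1.4383  0.0008  1.5125 -1.7918]
[[ 0.4042 -0.8672 -0.291   0.3984]
 [ 0.9147  0.3839  0.1266 -0.2303]
 [ 0.0019 -0.3173  0.9483  0.4472]
 [ 0.      0.      0.      1.    ]]
[[163.1614 157.4278]
 [183.0125 142.6189]
 [350.4727 219.34  ]
 [352.1483 221.6987]]
```

View pics/w1.png

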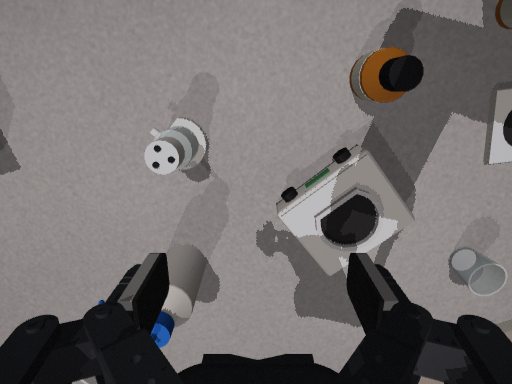

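Wrist view 1: the cell's head is at about (164,156) with its port at (155,133) and its foot edge at about (205,140). The nest is around (350,218), with the stirrer's knob face to the upper left, the knobs at (290,194) and (342,156).

```bash
python3 - <<'E'
from h import *
im=cv2.imread("pics/w1.png")
a=cv2.resize(im[100:190,130:220],None,fx=4.4,fy=4.4,interpolation=3)
b=cv2.resize(im[140:280,270:420],None,fx=2.65,fy=2.83,interpolation=3)
for k in range(0,90,10):
    cv2.putText(a,str(130+k),(int(k*4.4),10),0,.33,(0,0,255));cv2.putText(a,str(100+k),(0,int(k*4.4)+4),0,.33,(0,0,255))
    cv2.line(a,(int(k*4.4),12),(int(k*4.4),18),(0,0,255));
for k in range(0,150,10):
    cv2.putText(b,str(270+k),(int(k*2.65),10),0,.33,(0,0,255));cv2.putText(b,str(140+k),(0,int(k*2.83)+4),0,.33,(0,0,255))
b=b[:396];cv2.imwrite("pics/w1c.png",np.hstack([a,b]))
E
```

```text
(no output)
```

View pics/w1c.png

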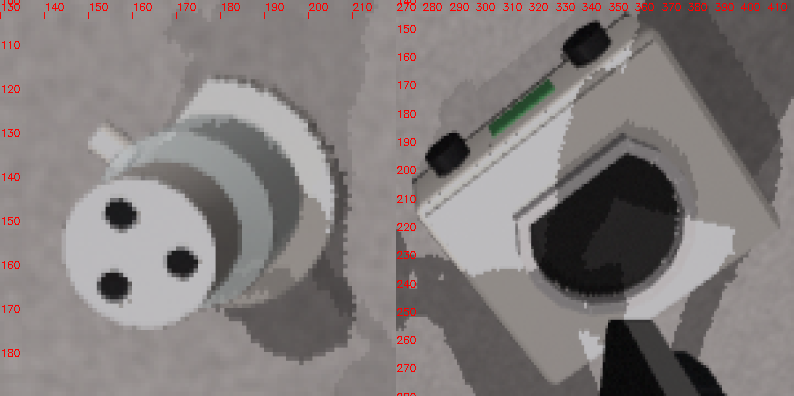

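```bash
python3 - <<'E'
from h import *
c=cams.get_calibration("wrist")
P=[ray(c,p,.05)[:2] for p in[(279,216.7),(367.7,152.4),(414.9,219.5),(329.2,275.3)]]
print(np.array(P),np.mean(P,0))
a=lambda v:np.degrees(np.arctan2(v[1],v[0]))
print("sides",[np.linalg.norm(P[i]-P[(i+1)%4]) for i in range(4)],"x axis",a(P[2]-P[1]),a(P[3]-P[0]),"y-90",a(P[1]-P[0])-90,a(P[2]-P[3])-90)
ax=ray(c,(161.6,157.5),.1)[:2];print("cell",ax)
for n,p,z in[("port",(152.7,131.1),.04),("corner",(176.6,118.2),.012)]:
    q=ray(c,p,z)[:2]-ax;print(n,np.linalg.norm(q),a(q))
# nest inner (floor) polygon
b=lambda u,v:(270+(u-396)/2.65,140+v/2.83)
print("nest L/R",ray(c,b(529,222),.052),ray(c,b(684,200),.058),"top/bot",ray(c,b(630,152),.058),ray(c,b(597,298),.058))
for t in(51.6,):
  print(proj(c,np.r_[ax,.0]))
E
```

```text
[[ 0.5648 -0.2702]
 [ 0.5282 -0.1317]
 [ 0.6444 -0.1003]
 [ 0.6807 -0.2385]] [ 0.6045 -0.1851]
sides [np.float64(0.14323992273870548), np.float64(0.12038473946326425), np.float64(0.14288296723427418), np.float64(0.12021051306391266)] x axis 15.131705581243429 15.302387492692453 y-90 14.793771660075294 14.722847596408272
cell [ 0.4236 -0.3585]
port 0.03430183174144822 -152.81031460166386
corner 0.03529264717662986 158.79624498572582
nest L/R [ 0.5892 -0.2193  0.052 ] [ 0.6073 -0.144   0.058 ] top/bot [ 0.5733 -0.1615  0.058 ] [ 0.6388 -0.2008  0.058 ]
[[181.7791 142.6488]]
```

step_arm(increments=[{"dp": [-0.08,-0.16,-0.2],"yaw": 0,"grip": 1},{"dp": [-0.08,-0.16,-0.2],"yaw": 0,"grip": 1},{"dp": [-0.085,-0.155,-0.2],"yaw": 0,"grip": 1},{"dp": [0,0,0],"yaw": 0,"grip": 1},{"dp": [0,0,0],"yaw": 0,"grip": 1}])

```text
clock: 3.08
position: [0.4245, -0.3583, 0.2113]
ee_rot: [0.001, 0.207, 0.978, 0.0]
contact_force: [1.1, -0.6, -0.2]
width: 0.0853
gripper_force: 0.0
```

```bash
python3 - <<'E'
from h import *
print(manip.get_state()["position"])
c,im=snap("wrist","w2");print(proj(c,[.4236,-.3585,.1]))
h=cv2.cvtColor(im,cv2.COLOR_BGR2GRAY)
u,v=proj(c,[.4236,-.3585,.1])[0].astype(int)
cv2.imwrite("pics/w2c.png",cv2.resize(im[v-60:v+60,u-80:u+80],None,fx=4,fy=4,interpolation=3));print(u-80,v-60)
E
```

```text
[ 0.4245 -0.3583  0.2113]
[[255.5418 196.9164]]
175 136
```

View pics/w2c.png

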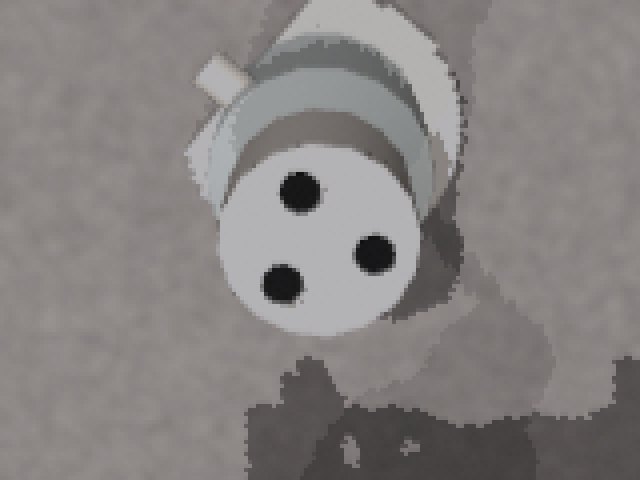

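Close-up: head centre at crop (320,240), which is pixel (255,196) and within 1 px of the estimate. The flat runs from crop (187,152) up to about (305,0), and the port tip is at crop (210,80).

```bash
python3 - <<'E'
from h import *
c=cams.get_calibration("wrist")
k=lambda u,v:(175+u/4,136+v/4)
a=lambda v:np.degrees(np.arctan2(v[1],v[0]))
ax=ray(c,k(320,240),.1)[:2];print(ax)
q=ray(c,k(210,80),.04)[:2]-ax;print("port",np.linalg.norm(q),a(q)+180)
p1=ray(c,k(187,152),.012)[:2];p2=ray(c,k(305,0),.012)[:2];print("flat",np.linalg.norm(p1-p2),a(p2-p1)-90, np.linalg.norm(p1-ax),a(p1-ax)-48.2+180,np.linalg.norm(p2-ax))
E
```

```text
[ 0.4234 -0.3589]
port 0.03207001634885482 30.799143923050707
flat 0.050375118097584465 28.069990164143533 0.03603701162397032 28.524626687591848 0.033325275978521654
```

step_arm(increments=[{"dp": [0,0,-0.2],"yaw": 0,"grip": 1},{"dp": [0,0,-0.2],"yaw": 0,"grip": 1},{"dp": [0,0,-0.1],"yaw": 0,"grip": 1},{"dp": [0,0,-0.095],"yaw": 0,"grip": 1},{"dp": [0,0,0],"yaw": 0,"grip": 1}])

```text
clock: 3.75
position: [0.4245, -0.3581, 0.0916]
ee_rot: [-0.0, 0.206, 0.979, 0.0]
contact_force: [0.1, 0.7, 0.2]
width: 0.0853
gripper_force: 0.0
```

step_arm(increments=[{"dp": [0,0,0],"yaw": 0,"grip": 0.3},{"dp": [0,0,0],"yaw": 0,"grip": 0.3},{"dp": [0,0,0],"yaw": 0,"grip": 0.3},{"dp": [0,0,0],"yaw": 0,"grip": 0.3},{"dp": [0,0,0],"yaw": 0,"grip": 0.3}], squeeze=40)

```text
clock: 4.38
position: [0.4243, -0.3599, 0.0925]
ee_rot: [0.001, 0.207, 0.978, -0.001]
contact_force: [-0.3, -0.9, 6.6]
width: 0.0391
gripper_force: 39.8
```

step_arm(increments=[{"dp": [0,0,0.05],"yaw": 0,"grip": 0.3},{"dp": [0,0,0.15],"yaw": 0,"grip": 0.3},{"dp": [0,0,0.15],"yaw": 0,"grip": 0.3},{"dp": [0,0,0.1],"yaw": 0,"grip": 0.3},{"dp": [0.05,0.05,0],"yaw": 0,"grip": 0.3}])

```text
clock: 5.0
position: [0.4343, -0.3499, 0.1828]
ee_rot: [0.001, 0.208, 0.978, -0.001]
contact_force: [1.0, -0.3, -3.3]
width: 0.039
gripper_force: 41.0
```

step_arm(increments=[{"dp": [0.15,0.15,0],"yaw": -0.3,"grip": 0.3},{"dp": [0.15,0.15,0],"yaw": -0.3,"grip": 0.3},{"dp": [0.15,0.15,0],"yaw": -0.3,"grip": 0.3},{"dp": [0.15,0.15,0],"yaw": -0.3,"grip": 0.3},{"dp": [0.15,0.12,0],"yaw": -0.31,"grip": 0.3}])

```text
clock: 5.62
position: [0.5841, -0.2024, 0.1795]
ee_rot: [-0.002, 0.316, 0.949, 0.001]
contact_force: [0.2, -1.1, -2.6]
width: 0.0388
gripper_force: 41.1
```

step_arm(increments=[{"dp": [0.05,0.05,0],"yaw": 0,"grip": 0.3},{"dp": [0.05,0.04,0],"yaw": 0,"grip": 0.3},{"dp": [0,0,0],"yaw": 0,"grip": 0.3},{"dp": [0,0,0],"yaw": 0,"grip": 0.3}])

```text
clock: 6.12
position: [0.603, -0.1879, 0.1812]
ee_rot: [-0.0, 0.316, 0.949, -0.0]
contact_force: [0.3, 0.9, -2.1]
width: 0.039
gripper_force: 41.2
```

```bash
python3 - <<'E'
from h import *
s=manip.get_state();print(s["position"],s["ee_rot"],s["width"],s["contact_force"])
c,im=snap("wrist","w3")
z=s["position"][2]-.0925
print(z,proj(c,[*s["position"][:2],.1+z]),proj(c,[.6045,-.1851,.05]))
cv2.imwrite("pics/w3c.png",cv2.resize(im[90:290,130:400],None,fx=2.9,fy=2.9,interpolation=3))
E
```

```text
[ 0.603  -0.1879  0.1812] [-0.0004  0.3165  0.9486 -0.0002] 0.039003917428137386 [ 0.2756  0.9099 -2.0547]
0.08866954576131367 [[255.3157 294.6136]] [[260.1364 189.8653]]
```

View pics/w3c.png

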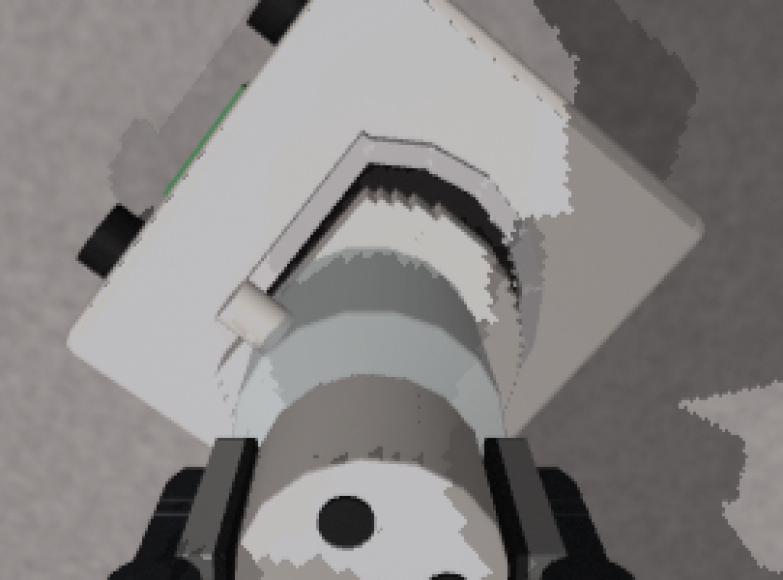

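The held cell is over the nest with its flat nearly parallel to the nest flat (nest corner near crop (365,160), port at (255,315)). I'll overlay the models to get the residual.

```bash
cat >> h.py <<'E'
def dshape(xy,yaw,r,f,z):
    t0=np.arccos(f/r);t=np.linspace(-np.pi+t0,np.pi-t0,60);p=np.c_[r*np.cos(t),r*np.sin(t)];p=np.r_[p,p[:1]]
    R=np.array([[np.cos(yaw),-np.sin(yaw)],[np.sin(yaw),np.cos(yaw)]]);return np.c_[p@R.T+xy,np.full(len(p),z)]
def over(im,c,shapes,x0,y0,x1,y1,k,f):
    o=cv2.resize(im[y0:y1,x0:x1],None,fx=k,fy=k,interpolation=3)
    for P,col in shapes: cv2.polylines(o,[np.int32(((proj(c,P)+.5-[x0,y0])*k)*8)],False,col,1,cv2.LINE_AA,3)
    cv2.imwrite(f"pics/{f}.png",o)
E
python3 - <<'E'
from h import *
im=cv2.imread("pics/w3.png");c=cams.get_calibration("wrist");p=manip.get_state()["position"];z=p[2]-.0925
n=np.array([.6045,-.1851]);y=np.radians(15)
box=lambda:np.c_[np.array([[-.065,-.075],[.065,-.075],[.065,.075],[-.065,.075],[-.065,-.075]])@np.array([[np.cos(y),np.sin(y)],[-np.sin(y),np.cos(y)]])+n,np.full(5,.05)]
ax=p[:2]-np.array([.0008,-.0008])
S=[(dshape(n,y,.039,.027,.058),(0,255,0)),(dshape(n,y,.045,.033,.058),(0,255,0)),(box(),(0,255,0)),(dshape(ax,y,.036,.024,z+.012),(0,0,255)),(dshape(ax,y,.036,.024,z),(255,0,255))]
over(im,c,S,130,90,400,290,2.9,"w3o")
E
```

```text
(no output)
```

View pics/w3o.png

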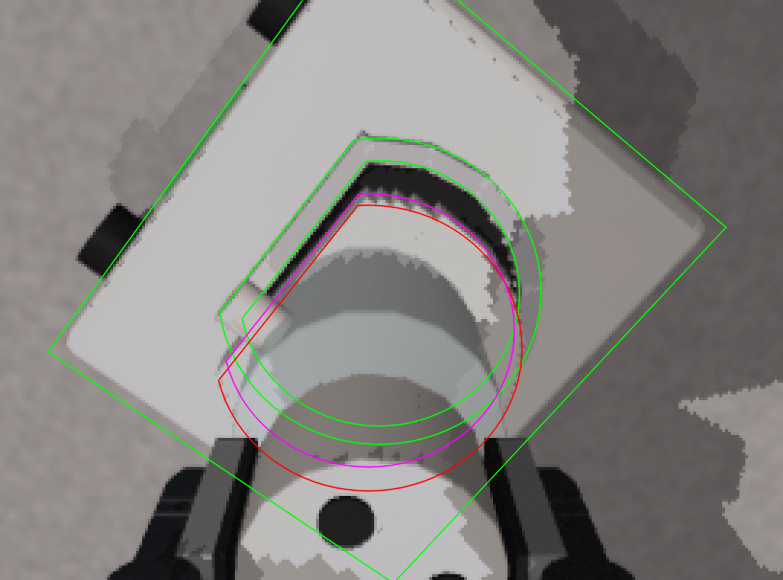

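step_arm(increments=[{"dp": [0.015,0.01,-0.04],"yaw": 0,"grip": 0.3},{"dp": [0,0,-0.05],"yaw": 0,"grip": 0.3},{"dp": [0,0,-0.03],"yaw": 0,"grip": 0.3},{"dp": [0,0,0],"yaw": 0,"grip": 0.3},{"dp": [0,0,0],"yaw": 0,"grip": 0.3}])

```text
clock: 6.8
position: [0.6069, -0.1853, 0.1574]
ee_rot: [0.0, 0.316, 0.949, 0.0]
contact_force: [-0.3, -0.0, -2.4]
width: 0.039
gripper_force: 41.2
```

step_arm(increments=[{"dp": [0,0,-0.02],"yaw": 0,"grip": 0.3},{"dp": [0,0,-0.02],"yaw": 0,"grip": 0.3},{"dp": [0,0,0],"yaw": 0,"grip": 0.3},{"dp": [0,0,0],"yaw": 0,"grip": 0.3}])

```text
clock: 7.3
position: [0.6068, -0.1852, 0.1493]
ee_rot: [-0.0, 0.316, 0.949, 0.0]
contact_force: [-0.4, 0.4, -2.9]
width: 0.0388
gripper_force: 41.2
```

step_arm(increments=[{"dp": [0,0,-0.015],"yaw": 0,"grip": 0.3},{"dp": [0,0,-0.01],"yaw": 0,"grip": 0.3},{"dp": [0,0,0],"yaw": 0,"grip": 0.3},{"dp": [0,0,0],"yaw": 0,"grip": 0.3}])

```text
clock: 7.8
position: [0.6067, -0.1852, 0.1443]
ee_rot: [-0.0, 0.316, 0.949, 0.0]
contact_force: [0.1, 0.1, -3.0]
width: 0.0388
gripper_force: 41.1
```

step_arm(increments=[{"dp": [0,0,-0.007],"yaw": 0,"grip": 0.3},{"dp": [0,0,0],"yaw": 0,"grip": 0.3},{"dp": [0,0,0],"yaw": 0,"grip": 0.3}])

```text
clock: 8.18
position: [0.6068, -0.1852, 0.1429]
ee_rot: [0.0, 0.316, 0.949, 0.0]
contact_force: [-0.4, -1.3, -1.9]
width: 0.0391
gripper_force: 41.1
```

step_arm(increments=[{"dp": [0,0,-0.005],"yaw": 0,"grip": 0.3},{"dp": [0,0,0],"yaw": 0,"grip": 0.3},{"dp": [0,0,0],"yaw": 0,"grip": 0.3}])

```text
clock: 8.55
position: [0.6069, -0.1853, 0.1426]
ee_rot: [0.0, 0.316, 0.949, -0.0]
contact_force: [-1.4, -0.5, 3.7]
width: 0.0389
gripper_force: 41.6
```

step_arm(increments=[{"dp": [0,0,0],"yaw": 0,"grip": 0.5},{"dp": [0,0,0],"yaw": 0,"grip": 0.6},{"dp": [0,0,0],"yaw": 0,"grip": 0.8},{"dp": [0,0,0],"yaw": 0,"grip": 0.8},{"dp": [0,0,0],"yaw": 0,"grip": 0.8}])

```text
clock: 9.18
position: [0.6068, -0.1852, 0.1419]
ee_rot: [-0.0, 0.316, 0.949, 0.0]
contact_force: [0.7, 0.4, 0.3]
width: 0.0683
gripper_force: 0.0
```

step_arm(increments=[{"dp": [0,0,0.1],"yaw": 0,"grip": 0.8},{"dp": [0,0,0.2],"yaw": 0,"grip": 0.8},{"dp": [0,0,0.25],"yaw": 0,"grip": 1},{"dp": [0,0,0.25],"yaw": 0,"grip": 1},{"dp": [0,0,0.1],"yaw": 0,"grip": 1}])

```text
clock: 9.8
position: [0.6078, -0.1856, 0.326]
ee_rot: [0.003, 0.316, 0.949, -0.0]
contact_force: [-0.1, -0.9, -0.2]
width: 0.0851
gripper_force: 0.0
```

```bash
python3 - <<'E'
from h import *
c,im=snap("wrist","w4")
n=np.array([.6045,-.1851]);y=np.radians(15)
over(im,c,[(dshape(n,y,.036,.024,.062),(0,0,255)),(dshape(n,y,.045,.033,.058),(0,255,0))],120,80,390,280,2.9,"w4o")
E
```

step_arm(increments=[{"dp": [-0.05,0.17,0.04],"yaw": -0.83,"grip": 1},{"dp": [-0.05,0.17,0.04],"yaw": -0.83,"grip": 1},{"dp": [-0.05,0.17,0.04],"yaw": -0.83,"grip": 1},{"dp": [-0.05,0.17,0.04],"yaw": -0.83,"grip": 1},{"dp": [-0.05,0.17,0.04],"yaw": -0.83,"grip": 1}])

```text
clock: 10.48
position: [0.5561, -0.0141, 0.3612]
ee_rot: [-0.001, 0.593, 0.805, -0.0]
contact_force: [0.1, -0.0, 0.7]
width: 0.0852
gripper_force: 0.0
```

step_arm(increments=[{"dp": [-0.05,0.17,0.04],"yaw": -0.83,"grip": 1},{"dp": [-0.05,0.17,0.04],"yaw": -0.83,"grip": 1},{"dp": [-0.05,0.17,0.04],"yaw": -0.83,"grip": 1},{"dp": [-0.05,0.17,0.04],"yaw": -0.83,"grip": 1},{"dp": [-0.05,0.17,0.04],"yaw": -0.83,"grip": 1}])

```text
clock: 11.1
position: [0.5062, 0.1558, 0.4013]
ee_rot: [-0.0, 0.811, 0.585, -0.0]
contact_force: [0.2, 0.4, 0.4]
width: 0.085
gripper_force: 0.0
```

step_arm(increments=[{"dp": [0,0,0],"yaw": 0,"grip": 1},{"dp": [0,0,0],"yaw": 0,"grip": 1}])

```text
clock: 11.35
position: [0.5067, 0.1544, 0.4012]
ee_rot: [0.0, 0.81, 0.587, -0.001]
contact_force: [0.5, 0.3, -0.8]
width: 0.0857
gripper_force: 0.0
```

```bash
python3 - <<'E'
from h import *
s=manip.get_state();print(s["position"],s["ee_rot"],s["qpos"])
c,im=snap("wrist","w5")
np.save("c5.npy",c,allow_pickle=True)
E
```

```text
[0.5067 0.1544 0.4012] [ 0.0002  0.8097  0.5868 -0.0006] [ 0.1649  0.1602  1.3098 -0.0008  1.6725  0.4814]
```

View pics/w4o.png

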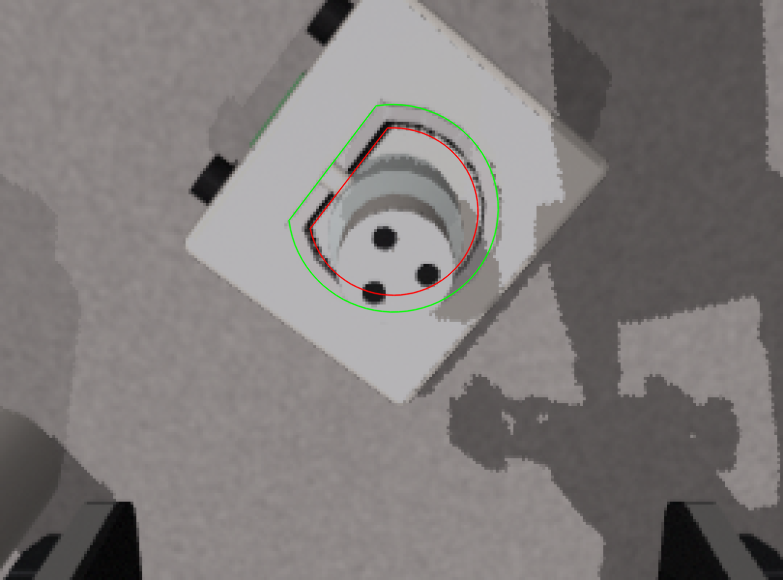

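View pics/w5.png

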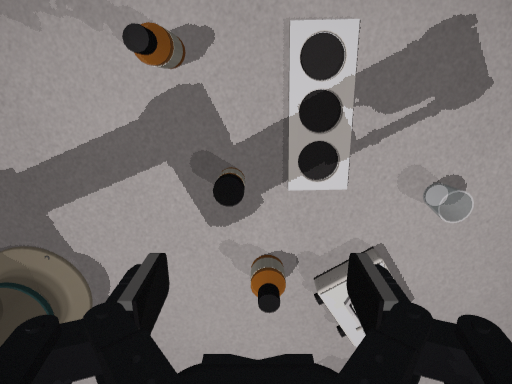

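The cell sits fully in the nest with its flat to the nest flat. The second view shows the tall cap at (137,38), the jar lid at (229,189) and the squat cap at (268,298). The wells are at (322,56), (320,111) and (319,160), the stirrer end being the lower one.

```bash
cat >> h.py <<'E'
def dark(im,c,uv,z,th=45,R=40,mx=None):
    g=im.max(2);u,v=map(int,uv);x0,y0=max(u-R,0),max(v-R,0)
    m=(g[y0:v+R,x0:u+R]<th).astype(np.uint8)
    n,l,s,ce=cv2.connectedComponentsWithStats(m);k=l[v-y0,u-x0]
    ct=max(cv2.findContours((l==k).astype(np.uint8),0,1)[0],key=len)
    e=cv2.fitEllipse(ct);p=(e[0][0]+x0,e[0][1]+y0);return p,e[1],ray(c,p,z)[:2]
E
python3 - <<'E'
from h import *
im=cv2.imread("pics/w5.png");c=np.load("c5.npy",allow_pickle=True).item()
for n,p,z in[("w3",(322,56),.004),("w2",(320,111),.004),("w1",(319,160),.004),("jar",(229,189),.066)]:
    print(n,dark(im,c,p,z,60))
for n,p,z in[("tall",(133,38),.137),("squat",(269,300),.102)]:print(n,dark(im,c,p,z,30))
g=(im.min(2)>150).astype(np.uint8);n,l,s,ce=cv2.connectedComponentsWithStats(g)
tr=np.array([[290,19],[360,19],[347,190],[288,190]]);T=np.array([ray(c,p,.012)[:2] for p in tr]);print(T,T.mean(0))
a=lambda v:np.degrees(np.arctan2(v[1],v[0]))
print(a(T[0]-T[3])-90,a(T[1]-T[2])-90,a(T[1]-T[0]),a(T[2]-T[3]))
E
```

```text
w3 ((321.8303756713867, 55.800113677978516), (42.014591217041016, 46.424293518066406), array([0.6391, 0.2451]))
w2 ((319.6476249694824, 110.55026245117188), (39.833282470703125, 42.588111877441406), array([0.616 , 0.1683]))
w1 ((317.5275459289551, 159.81439590454102), (36.00082015991211, 39.74300003051758), array([0.5926, 0.0918]))
jar ((228.3955955505371, 189.52106094360352), (30.557016372680664, 32.148189544677734), array([0.4451, 0.1062]))
tall ((132.5, 38.5), (90.96961212158203, 93.63229370117188), array([0.4177, 0.3237]))
squat ((268.29318618774414, 297.3745307922363), (21.462751388549805, 27.959733963012695), array([ 0.4514, -0.0721]))
[[0.6061 0.3064]
 [0.7017 0.2752]
 [0.6261 0.0277]
 [0.5307 0.0588]] [0.6162 0.167 ]
-16.929807938438202 -16.991474184153418 -18.075276915561158 -18.067297557228457
```

step_arm(increments=[{"dp": [-0.09,0.16,-0.11],"yaw": 0,"grip": 1},{"dp": [-0.09,0.16,-0.11],"yaw": 0,"grip": 1},{"dp": [-0.09,0.16,-0.11],"yaw": 0,"grip": 1},{"dp": [-0.09,0.16,-0.11],"yaw": 0,"grip": 1},{"dp": [-0.07,0.16,-0.11],"yaw": 0,"grip": 1}])

```text
clock: 12.02
position: [0.4206, 0.3146, 0.2908]
ee_rot: [0.0, 0.81, 0.586, -0.0]
contact_force: [0.6, 0.3, 0.6]
width: 0.0852
gripper_force: 0.0
```

step_arm(increments=[{"dp": [0,0,0],"yaw": 0,"grip": 1},{"dp": [0,0,0],"yaw": 0,"grip": 1}])

```text
clock: 12.28
position: [0.4216, 0.3139, 0.2919]
ee_rot: [0.001, 0.81, 0.586, -0.0]
contact_force: [-0.1, -0.5, 0.5]
width: 0.0853
gripper_force: 0.0
```

```bash
python3 - <<'E'
from h import *
s=manip.get_state();print(s["position"],s["ee_rot"])
c,im=snap("wrist","w6")
u,v=proj(c,[.42,.317,.137])[0].astype(int);print(u,v)
for t in(25,35,50):
  try: print(dark(im,c,(u,v),.137,t,60))
  except Exception as e: print(e)
cv2.imwrite("pics/w6c.png",cv2.resize(im[max(v-75,0):v+75,u-100:u+100],None,fx=3,fy=3,interpolation=3))
E
```

```text
[0.4216 0.3139 0.2919] [ 0.0005  0.8102  0.5862 -0.0001]
253 180
((252.5, 179.5), (140.80731201171875, 140.80731201171875), array([0.4192, 0.3184]))
((252.5, 179.5), (140.80731201171875, 140.80731201171875), array([0.4192, 0.3184]))
((252.6351089477539, 169.67304229736328), (31.190185546875, 35.910701751708984), array([0.4222, 0.327 ]))
```

View pics/w6c.png

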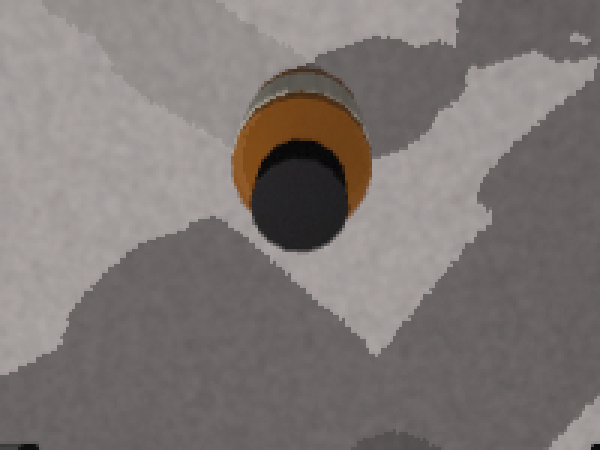

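Cap top disc is at crop (300,204), pixel (253,173), which puts the tall bottle at (0.4214, 0.3238).

step_arm(increments=[{"dp": [0,0.05,-0.1],"yaw": 0,"grip": 1},{"dp": [0,0,-0.2],"yaw": 0,"grip": 1},{"dp": [0,0,-0.25],"yaw": 0,"grip": 1},{"dp": [0,0,-0.2],"yaw": 0,"grip": 1},{"dp": [0,0,-0.055],"yaw": 0,"grip": 1}])

```text
clock: 12.95
position: [0.4205, 0.3232, 0.1293]
ee_rot: [0.0, 0.81, 0.586, -0.002]
contact_force: [-0.9, -0.2, -0.2]
width: 0.0856
gripper_force: 0.0
```

step_arm(increments=[{"dp": [0,0,0],"yaw": 0,"grip": 0.6},{"dp": [0,0,0],"yaw": 0,"grip": 0.4},{"dp": [0,0,0],"yaw": 0,"grip": 0.2},{"dp": [0,0,0],"yaw": 0,"grip": 0.2},{"dp": [0,0,0],"yaw": 0,"grip": 0.2}], squeeze=45)

```text
clock: 13.58
position: [0.4215, 0.3254, 0.1326]
ee_rot: [0.0, 0.81, 0.586, 0.002]
contact_force: [-0.3, -0.6, 6.8]
width: 0.0287
gripper_force: 44.3
```

step_arm(increments=[{"dp": [0,0,0],"yaw": 0,"grip": 0.2},{"dp": [0,0,0],"yaw": 0,"grip": 0.2}])

```text
clock: 13.82
position: [0.4215, 0.3255, 0.1326]
ee_rot: [0.0, 0.81, 0.587, 0.002]
contact_force: [-1.7, 0.5, 7.3]
width: 0.0283
gripper_force: 44.3
```

step_arm(increments=[{"dp": [0,0,0.05],"yaw": 0,"grip": 0.2},{"dp": [0,0,0.12],"yaw": 0,"grip": 0.2},{"dp": [0,0,0.15],"yaw": 0,"grip": 0.2},{"dp": [0,0,0.12],"yaw": 0,"grip": 0.2},{"dp": [0.04,-0.05,0.05],"yaw": 0,"grip": 0.2}])

```text
clock: 14.45
position: [0.4291, 0.3151, 0.2305]
ee_rot: [0.0, 0.81, 0.587, 0.001]
contact_force: [0.1, 0.3, -2.1]
width: 0.0285
gripper_force: 44.7
```

step_arm(increments=[{"dp": [0.1,-0.13,0],"yaw": 0,"grip": 0.2},{"dp": [0.15,-0.2,0],"yaw": 0,"grip": 0.2},{"dp": [0.15,-0.2,0],"yaw": 0,"grip": 0.2},{"dp": [0.15,-0.2,0],"yaw": 0,"grip": 0.2},{"dp": [0.15,-0.2,0],"yaw": 0,"grip": 0.2}])

```text
clock: 15.08
position: [0.5694, 0.1264, 0.2281]
ee_rot: [-0.0, 0.81, 0.586, -0.001]
contact_force: [1.0, -0.5, -2.6]
width: 0.0289
gripper_force: 44.7
```

step_arm(increments=[{"dp": [0.075,-0.12,0],"yaw": 0,"grip": 0.2},{"dp": [0.04,-0.06,0],"yaw": 0,"grip": 0.2},{"dp": [0,0,0],"yaw": 0,"grip": 0.2},{"dp": [0,0,0],"yaw": 0,"grip": 0.2}])

```text
clock: 15.58
position: [0.5909, 0.0937, 0.2287]
ee_rot: [-0.001, 0.81, 0.587, -0.0]
contact_force: [-0.1, -0.2, -1.7]
width: 0.0289
gripper_force: 44.8
```

```bash
python3 - <<'E'
from h import *
s=manip.get_state();print(s["position"],s["ee_rot"],s["width"],s["contact_force"])
c,im=snap("wrist","w7");p=s["position"];t=np.linspace(0,6.3,60);z=p[2]-.1326
C=lambda x,y,r,h:np.c_[x+r*np.cos(t),y+r*np.sin(t),0*t+h]
a=p[:2]+[0,-.0015]
over(im,c,[(C(.5926,.0918,.0345,.012),(0,255,0)),(C(.616,.1683,.0345,.012),(0,255,0)),(C(*a,.025,z+.085),(0,0,255)),(C(*a,.025,z),(255,0,255))],130,60,400,260,2.9,"w7o")
E
```

```text
[0.5909 0.0937 0.2287] [-0.0006  0.8098  0.5867 -0.0003] 0.02885652633790191 [-0.1473 -0.1511 -1.7393]
```

View pics/w7o.png

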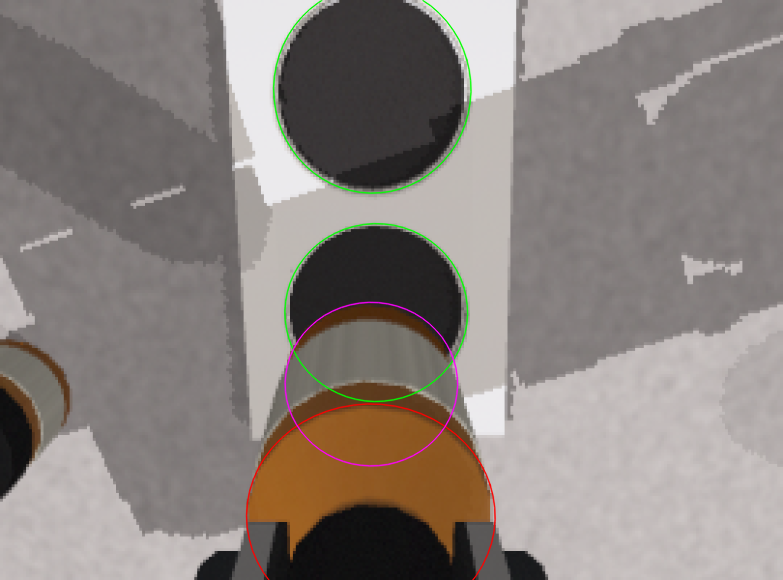

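Overlay: well outlines match the tray, and the held bottle's model fits, its base (magenta) nearly over the near well. It can go straight down.

step_arm(increments=[{"dp": [0.008,0,-0.08],"yaw": 0,"grip": 0.2},{"dp": [0,0,-0.15],"yaw": 0,"grip": 0.2},{"dp": [0,0,-0.12],"yaw": 0,"grip": 0.2},{"dp": [0,0,-0.06],"yaw": 0,"grip": 0.2},{"dp": [0,0,0],"yaw": 0,"grip": 0.2}])

```text
clock: 16.25
position: [0.5926, 0.0932, 0.1458]
ee_rot: [-0.001, 0.81, 0.587, -0.001]
contact_force: [0.9, -0.2, -1.6]
width: 0.0283
gripper_force: 44.8
```

step_arm(increments=[{"dp": [0,0,0],"yaw": 0,"grip": 0.2},{"dp": [0,0,-0.01],"yaw": 0,"grip": 0.2},{"dp": [0,0,0],"yaw": 0,"grip": 0.2}])

```text
clock: 16.62
position: [0.5936, 0.0928, 0.1454]
ee_rot: [0.0, 0.81, 0.586, 0.0]
contact_force: [0.6, 0.2, -3.0]
width: 0.0289
gripper_force: 44.8
```

Expected contact at TCP z ≈ 0.1366.

step_arm(increments=[{"dp": [0,0,-0.02],"yaw": 0,"grip": 0.2},{"dp": [0,0,-0.015],"yaw": 0,"grip": 0.2},{"dp": [0,0,0],"yaw": 0,"grip": 0.2},{"dp": [0,0,0],"yaw": 0,"grip": 0.2}])

```text
clock: 17.12
position: [0.5934, 0.0928, 0.1379]
ee_rot: [0.0, 0.81, 0.586, -0.0]
contact_force: [0.4, -0.4, -1.0]
width: 0.0288
gripper_force: 44.8
```

step_arm(increments=[{"dp": [0,0,-0.007],"yaw": 0,"grip": 0.2},{"dp": [0,0,0],"yaw": 0,"grip": 0.2},{"dp": [0,0,0],"yaw": 0,"grip": 0.2}])

```text
clock: 17.5
position: [0.5936, 0.0928, 0.1367]
ee_rot: [0.0, 0.81, 0.586, 0.0]
contact_force: [0.4, 1.1, -0.9]
width: 0.0287
gripper_force: 45.1
```

step_arm(increments=[{"dp": [0,0,-0.005],"yaw": 0,"grip": 0.2},{"dp": [0,0,0],"yaw": 0,"grip": 0.2},{"dp": [0,0,0],"yaw": 0,"grip": 0.2}])

```text
clock: 17.88
position: [0.5936, 0.0928, 0.1366]
ee_rot: [0.0, 0.81, 0.586, 0.0]
contact_force: [-1.3, -0.3, 6.6]
width: 0.0288
gripper_force: 45.7
```

step_arm(increments=[{"dp": [0,0,0],"yaw": 0,"grip": 0.35},{"dp": [0,0,0],"yaw": 0,"grip": 0.5},{"dp": [0,0,0],"yaw": 0,"grip": 0.7},{"dp": [0,0,0],"yaw": 0,"grip": 0.7},{"dp": [0,0,0],"yaw": 0,"grip": 0.7}])

```text
clock: 18.5
position: [0.5934, 0.0928, 0.1353]
ee_rot: [-0.0, 0.81, 0.586, -0.0]
contact_force: [0.7, -0.5, -1.0]
width: 0.0598
gripper_force: 0.0
```

step_arm(increments=[{"dp": [0,0,0.1],"yaw": 0,"grip": 0.7},{"dp": [0,0,0.2],"yaw": 0,"grip": 0.7},{"dp": [0,0,0.25],"yaw": 0,"grip": 1},{"dp": [0,0,0.2],"yaw": 0,"grip": 1},{"dp": [-0.08,-0.1,0],"yaw": 0,"grip": 1}])

```text
clock: 19.12
position: [0.58, 0.0735, 0.2894]
ee_rot: [0.002, 0.809, 0.587, 0.004]
contact_force: [-0.7, -0.4, -0.8]
width: 0.0854
gripper_force: 0.0
```

step_arm(increments=[{"dp": [-0.16,-0.2,0],"yaw": 0,"grip": 1},{"dp": [-0.16,-0.2,0],"yaw": 0,"grip": 1},{"dp": [-0.16,-0.2,0],"yaw": 0,"grip": 1},{"dp": [-0.15,-0.19,0],"yaw": 0,"grip": 1},{"dp": [0,0,0],"yaw": 0,"grip": 1}])

```text
clock: 19.75
position: [0.4495, -0.087, 0.2858]
ee_rot: [0.0, 0.811, 0.585, -0.0]
contact_force: [0.5, -0.6, -0.6]
width: 0.0856
gripper_force: 0.0
```

step_arm(increments=[{"dp": [0,0,0],"yaw": 0,"grip": 1},{"dp": [0,0,0],"yaw": 0,"grip": 1}])

```text
clock: 20.0
position: [0.4522, -0.0844, 0.2855]
ee_rot: [-0.0, 0.81, 0.587, 0.0]
contact_force: [0.2, 0.4, 0.4]
width: 0.0851
gripper_force: 0.0
```

```bash
python3 - <<'E'
from h import *
s=manip.get_state();print(s["position"],s["ee_rot"])
c,im=snap("wrist","w8")
u,v=proj(c,[.451,-.083,.102])[0].astype(int);print(u,v)
x0,y0=u-100,max(v-75,0);print("origin",x0,y0)
cv2.imwrite("pics/w8c.png",cv2.resize(im[y0:y0+150,x0:x0+200],None,fx=3,fy=3,interpolation=3))
E
```

```text
[ 0.4522 -0.0844  0.2855] [-0.      0.8096  0.587   0.0003]
255 174
origin 155 99
```

View pics/w8c.png

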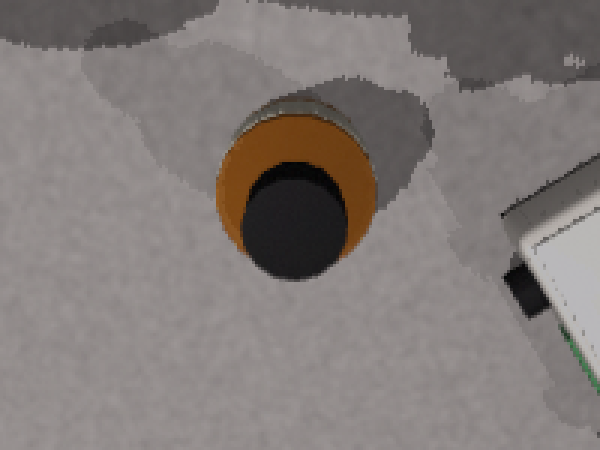

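Squat cap top is at crop (295,228), pixel (253.3,175.2), so the bottle is at about (0.449, -0.0835).

step_arm(increments=[{"dp": [-0.015,0.005,-0.15],"yaw": 0,"grip": 1},{"dp": [0,0,-0.25],"yaw": 0,"grip": 1},{"dp": [0,0,-0.25],"yaw": 0,"grip": 1},{"dp": [0,0,-0.2],"yaw": 0,"grip": 1},{"dp": [0,0,-0.09],"yaw": 0,"grip": 1}])

```text
clock: 20.68
position: [0.4475, -0.0829, 0.0951]
ee_rot: [-0.002, 0.81, 0.587, -0.001]
contact_force: [-0.1, -0.0, 0.3]
width: 0.0855
gripper_force: 0.0
```

step_arm(increments=[{"dp": [0,0,0],"yaw": 0,"grip": 0.6},{"dp": [0,0,0],"yaw": 0,"grip": 0.45},{"dp": [0,0,0],"yaw": 0,"grip": 0.25},{"dp": [0,0,0],"yaw": 0,"grip": 0.25},{"dp": [0,0,0],"yaw": 0,"grip": 0.25}], squeeze=45)

```text
clock: 21.3
position: [0.449, -0.0843, 0.0986]
ee_rot: [0.001, 0.81, 0.586, 0.001]
contact_force: [-1.7, 0.7, 5.6]
width: 0.0346
gripper_force: 44.7
```

step_arm(increments=[{"dp": [0,0,0],"yaw": 0,"grip": 0.25},{"dp": [0,0,0],"yaw": 0,"grip": 0.25}])

```text
clock: 21.55
position: [0.449, -0.0843, 0.0986]
ee_rot: [0.001, 0.81, 0.586, 0.001]
contact_force: [-1.8, 1.6, 6.2]
width: 0.0347
gripper_force: 44.7
```

step_arm(increments=[{"dp": [0,0,0.05],"yaw": 0,"grip": 0.25},{"dp": [0,0,0.15],"yaw": 0,"grip": 0.25},{"dp": [0,0,0.2],"yaw": 0,"grip": 0.25},{"dp": [0,0,0.15],"yaw": 0,"grip": 0.25},{"dp": [0,0.08,0.05],"yaw": 0,"grip": 0.25}])

```text
clock: 22.18
position: [0.4494, -0.0686, 0.2194]
ee_rot: [0.002, 0.811, 0.586, 0.001]
contact_force: [-0.6, 0.2, -2.2]
width: 0.0346
gripper_force: 45.6
```

step_arm(increments=[{"dp": [0,0.15,0],"yaw": 0,"grip": 0.25},{"dp": [0,0.22,0],"yaw": 0,"grip": 0.25},{"dp": [0,0.22,0],"yaw": 0,"grip": 0.25},{"dp": [0,0.22,0],"yaw": 0,"grip": 0.25},{"dp": [0,0.22,0],"yaw": 0,"grip": 0.25}])

```text
clock: 22.8
position: [0.4468, 0.14, 0.2164]
ee_rot: [-0.001, 0.81, 0.587, -0.001]
contact_force: [0.8, 0.3, -2.4]
width: 0.0346
gripper_force: 45.5
```

step_arm(increments=[{"dp": [0.08,0.18,0],"yaw": 0,"grip": 0.25},{"dp": [0.16,0.12,0],"yaw": 0,"grip": 0.25},{"dp": [0.2,0.08,0],"yaw": 0,"grip": 0.25},{"dp": [0.2,0.08,0],"yaw": 0,"grip": 0.25},{"dp": [0.17,0.05,0],"yaw": 0,"grip": 0.25}])

```text
clock: 23.42
position: [0.6103, 0.2417, 0.2156]
ee_rot: [-0.001, 0.81, 0.587, -0.001]
contact_force: [0.5, -0.7, -2.3]
width: 0.0348
gripper_force: 45.6
```

step_arm(increments=[{"dp": [0.1,0.02,0],"yaw": 0,"grip": 0.25},{"dp": [0.04,0,0],"yaw": 0,"grip": 0.25},{"dp": [0,0,0],"yaw": 0,"grip": 0.25},{"dp": [0,0,0],"yaw": 0,"grip": 0.25}])

```text
clock: 23.92
position: [0.6371, 0.2438, 0.2173]
ee_rot: [-0.0, 0.81, 0.586, -0.001]
contact_force: [0.4, -0.4, -3.1]
width: 0.0347
gripper_force: 45.6
```

step_arm(increments=[{"dp": [0.012,0,-0.08],"yaw": 0,"grip": 0.25},{"dp": [0,0,-0.15],"yaw": 0,"grip": 0.25},{"dp": [0,0,-0.15],"yaw": 0,"grip": 0.25},{"dp": [0,0,-0.1],"yaw": 0,"grip": 0.25},{"dp": [0,0,0],"yaw": 0,"grip": 0.25}])

```text
clock: 24.55
position: [0.6387, 0.2432, 0.1187]
ee_rot: [-0.001, 0.81, 0.586, -0.003]
contact_force: [-0.2, 0.1, -2.3]
width: 0.0348
gripper_force: 45.6
```

step_arm(increments=[{"dp": [0,0,0],"yaw": 0,"grip": 0.25},{"dp": [0,0,0],"yaw": 0,"grip": 0.25}])

```text
clock: 24.8
position: [0.6415, 0.244, 0.1229]
ee_rot: [0.0, 0.81, 0.586, 0.001]
contact_force: [0.1, -0.4, -2.4]
width: 0.035
gripper_force: 45.6
```

```bash
python3 - <<'E'
from h import *
s=manip.get_state();p=s["position"];print(p,s["contact_force"])
c,im=snap("wrist","w9");t=np.linspace(0,6.3,60);z=p[2]-.0986
C=lambda x,y,r,h:np.c_[x+r*np.cos(t),y+r*np.sin(t),0*t+h]
a=p[:2]+[0,.0008];b=np.radians(-17);R=np.array([[np.cos(b),-np.sin(b)],[np.sin(b),np.cos(b)]])
tr=np.c_[np.array([[-.05,-.129],[-.05,.129],[.05,.129],[.05,-.129]])@R.T+[.616,.1683],[.012]*4]
u=proj(c,[*a,z+.053])[0].astype(int);x0,y0=u[0]-120,max(u[1]-130,0);print(u,z)
over(im,c,[(C(.6394,.2448,.0345,.012),(0,255,0)),(tr,(0,255,0)),(C(*a,.031,z+.053),(0,0,255)),(C(*a,.031,z),(255,0,255))],x0,y0,x0+240,y0+180,3.2,"w9o")
E
```

```text
[0.6415 0.244  0.1229] [ 0.053  -0.384  -2.3574]
[255 237] 0.02427560539047216
```

View pics/w9o.png

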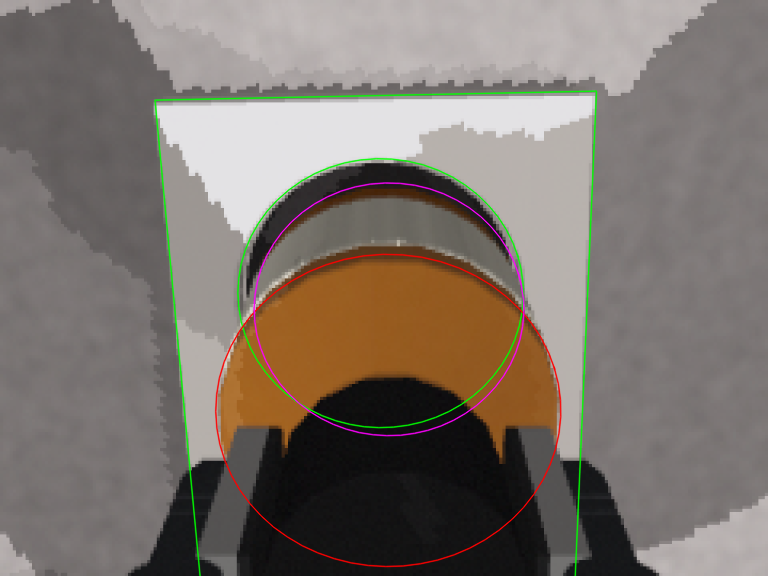

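Tray and well outlines match, and the bottle is about 2 mm too far in +x. I'll correct that and lower gently.

step_arm(increments=[{"dp": [-0.01,0,-0.02],"yaw": 0,"grip": 0.25},{"dp": [0,0,-0.03],"yaw": 0,"grip": 0.25},{"dp": [0,0,-0.02],"yaw": 0,"grip": 0.25},{"dp": [0,0,0],"yaw": 0,"grip": 0.25},{"dp": [0,0,0],"yaw": 0,"grip": 0.25}])

```text
clock: 25.48
position: [0.6389, 0.2438, 0.1075]
ee_rot: [0.0, 0.81, 0.586, 0.0]
contact_force: [0.1, -0.1, -2.7]
width: 0.0345
gripper_force: 45.6
```

step_arm(increments=[{"dp": [0,0,-0.01],"yaw": 0,"grip": 0.25},{"dp": [0,0,-0.01],"yaw": 0,"grip": 0.25},{"dp": [0,0,0],"yaw": 0,"grip": 0.25},{"dp": [0,0,0],"yaw": 0,"grip": 0.25}])

```text
clock: 25.98
position: [0.6388, 0.2438, 0.1035]
ee_rot: [0.0, 0.81, 0.586, 0.0]
contact_force: [-0.6, 0.2, -2.7]
width: 0.035
gripper_force: 45.6
```

step_arm(increments=[{"dp": [0,0,-0.005],"yaw": 0,"grip": 0.25},{"dp": [0,0,0],"yaw": 0,"grip": 0.25},{"dp": [0,0,0],"yaw": 0,"grip": 0.25}])

```text
clock: 26.35
position: [0.6389, 0.2438, 0.1028]
ee_rot: [0.0, 0.81, 0.586, 0.0]
contact_force: [0.0, -0.2, 0.4]
width: 0.035
gripper_force: 45.8
```

step_arm(increments=[{"dp": [0,0,-0.005],"yaw": 0,"grip": 0.25},{"dp": [0,0,0],"yaw": 0,"grip": 0.25},{"dp": [0,0,0],"yaw": 0,"grip": 0.25}])

```text
clock: 26.72
position: [0.6389, 0.244, 0.1027]
ee_rot: [0.0, 0.81, 0.586, 0.001]
contact_force: [-2.1, -0.1, 5.9]
width: 0.0347
gripper_force: 46.4
```

step_arm(increments=[{"dp": [0,0,0],"yaw": 0,"grip": 0.4},{"dp": [0,0,0],"yaw": 0,"grip": 0.55},{"dp": [0,0,0],"yaw": 0,"grip": 0.75},{"dp": [0,0,0],"yaw": 0,"grip": 0.75},{"dp": [0,0,0],"yaw": 0,"grip": 0.75}])

```text
clock: 27.35
position: [0.6388, 0.2438, 0.1013]
ee_rot: [0.0, 0.81, 0.586, -0.0]
contact_force: [0.3, 0.3, 0.8]
width: 0.0643
gripper_force: 0.0
```

step_arm(increments=[{"dp": [0,0,0.1],"yaw": 0,"grip": 0.75},{"dp": [0,0,0.25],"yaw": 0,"grip": 0.75},{"dp": [0,0,0.25],"yaw": 0,"grip": 1},{"dp": [0,0,0.25],"yaw": 0,"grip": 1},{"dp": [-0.1,-0.07,0],"yaw": 0,"grip": 1}])

```text
clock: 27.98
position: [0.6219, 0.2309, 0.2767]
ee_rot: [0.002, 0.81, 0.587, 0.005]
contact_force: [0.4, 0.6, 0.2]
width: 0.0858
gripper_force: 0.0
```

step_arm(increments=[{"dp": [-0.2,-0.14,0],"yaw": 0,"grip": 1},{"dp": [-0.2,-0.14,0],"yaw": 0,"grip": 1},{"dp": [-0.2,-0.14,0],"yaw": 0,"grip": 1},{"dp": [-0.2,-0.14,0],"yaw": 0,"grip": 1},{"dp": [-0.07,-0.06,0],"yaw": 0,"grip": 1}])

```text
clock: 28.6
position: [0.4425, 0.1048, 0.2718]
ee_rot: [0.0, 0.81, 0.586, -0.0]
contact_force: [1.6, -0.1, 0.9]
width: 0.0854
gripper_force: 0.0
```

step_arm(increments=[{"dp": [0,0,0],"yaw": 0,"grip": 1},{"dp": [0,0,0],"yaw": 0,"grip": 1}])

```text
clock: 28.85
position: [0.4463, 0.1063, 0.2717]
ee_rot: [0.0, 0.81, 0.586, 0.001]
contact_force: [0.2, 0.4, 0.7]
width: 0.0854
gripper_force: 0.0
```

```bash
python3 - <<'E'
from h import *
s=manip.get_state();print(s["position"],s["ee_rot"])
c,im=snap("wrist","w10")
u,v=proj(c,[.4451,.1062,.066])[0].astype(int);print(u,v)
for t in(30,40,50,60,70):
  try: print(t,dark(im,c,(u,v),.066,t,60))
  except Exception as e: print(t,"fail")
print(im[v-30:v+31:4,u].max(1),im[v,u-40:u+41:4].max(1))
E
```

```text
[0.4463 0.1063 0.2717] [0.0002 0.81   0.5864 0.0009]
255 170
30 ((254.58447265625, 170.7952117919922), (42.75398254394531, 43.9539680480957), array([0.444 , 0.1057]))
40 ((254.56240463256836, 170.9849967956543), (42.9591178894043, 44.902244567871094), array([0.4439, 0.1055]))
50 ((254.52771377563477, 170.9940528869629), (43.096351623535156, 45.09629821777344), array([0.4439, 0.1055]))
60 ((254.5527458190918, 170.98004531860352), (43.14187240600586, 45.52973937988281), array([0.4439, 0.1056]))
70 ((254.53376388549805, 170.97356033325195), (43.59181213378906, 45.51275634765625), array([0.4439, 0.1056]))
[ 85  89  25  21  18  20  21  21  18  17  16  18  18  17 103 106] [108 106 108 104 106  19  18  20  21  21  19  17  19  18  19  20 108 103
 102 103 107]
```

step_arm(increments=[{"dp": [-0.013,-0.01,-0.2],"yaw": 0,"grip": 1},{"dp": [0,0,-0.25],"yaw": 0,"grip": 1},{"dp": [0,0,-0.25],"yaw": 0,"grip": 1},{"dp": [0,0,-0.24],"yaw": 0,"grip": 1},{"dp": [0,0,-0.12],"yaw": 0,"grip": 1}])

```text
clock: 29.52
position: [0.4418, 0.1043, 0.0567]
ee_rot: [-0.001, 0.81, 0.587, -0.002]
contact_force: [0.1, -0.7, -0.6]
width: 0.0856
gripper_force: 0.0
```

step_arm(increments=[{"dp": [0,0,0],"yaw": 0,"grip": 0.7},{"dp": [0,0,0],"yaw": 0,"grip": 0.55},{"dp": [0,0,0],"yaw": 0,"grip": 0.4},{"dp": [0,0,0],"yaw": 0,"grip": 0.4},{"dp": [0,0,0],"yaw": 0,"grip": 0.4}], squeeze=40)

```text
clock: 30.15
position: [0.4431, 0.1039, 0.0604]
ee_rot: [0.001, 0.81, 0.586, 0.001]
contact_force: [-0.6, 0.2, 3.5]
width: 0.0471
gripper_force: 41.5
```

step_arm(increments=[{"dp": [0,0,0],"yaw": 0,"grip": 0.4},{"dp": [0,0,0],"yaw": 0,"grip": 0.4}])

```text
clock: 30.4
position: [0.4431, 0.1039, 0.0604]
ee_rot: [0.001, 0.81, 0.586, 0.001]
contact_force: [-0.2, 1.1, 7.4]
width: 0.0469
gripper_force: 41.7
```

step_arm(increments=[{"dp": [0,0,0.06],"yaw": 0,"grip": 0.4},{"dp": [0,0,0.18],"yaw": 0,"grip": 0.4},{"dp": [0,0,0.22],"yaw": 0,"grip": 0.4},{"dp": [0,0,0.22],"yaw": 0,"grip": 0.4},{"dp": [0,0,0.15],"yaw": 0,"grip": 0.4}])

```text
clock: 31.02
position: [0.4422, 0.1038, 0.228]
ee_rot: [0.001, 0.81, 0.586, 0.001]
contact_force: [0.0, 0.5, -1.4]
width: 0.047
gripper_force: 41.7
```

step_arm(increments=[{"dp": [0.08,0.03,0.03],"yaw": 0,"grip": 0.4},{"dp": [0.18,0.065,0],"yaw": 0,"grip": 0.4},{"dp": [0.2,0.075,0],"yaw": 0,"grip": 0.4},{"dp": [0.2,0.075,0],"yaw": 0,"grip": 0.4},{"dp": [0.15,0.055,0],"yaw": 0,"grip": 0.4}])

```text
clock: 31.65
position: [0.6052, 0.1643, 0.2314]
ee_rot: [-0.0, 0.81, 0.586, -0.0]
contact_force: [-0.3, -1.1, -1.1]
width: 0.0467
gripper_force: 41.6
```

step_arm(increments=[{"dp": [0.055,0.022,0],"yaw": 0,"grip": 0.4},{"dp": [0,0,0],"yaw": 0,"grip": 0.4},{"dp": [0,0,0],"yaw": 0,"grip": 0.4},{"dp": [0,0,0],"yaw": 0,"grip": 0.4}])

```text
clock: 32.15
position: [0.6141, 0.1678, 0.232]
ee_rot: [0.0, 0.81, 0.586, -0.0]
contact_force: [0.2, 0.5, -2.3]
width: 0.0468
gripper_force: 41.7
```

step_arm(increments=[{"dp": [0.01,0,-0.1],"yaw": 0,"grip": 0.4},{"dp": [0,0,-0.18],"yaw": 0,"grip": 0.4},{"dp": [0,0,-0.2],"yaw": 0,"grip": 0.4},{"dp": [0,0,-0.15],"yaw": 0,"grip": 0.4},{"dp": [0,0,-0.08],"yaw": 0,"grip": 0.4}])

```text
clock: 32.78
position: [0.6158, 0.1678, 0.0882]
ee_rot: [-0.001, 0.81, 0.586, -0.001]
contact_force: [-0.7, 0.4, -1.7]
width: 0.047
gripper_force: 41.7
```

step_arm(increments=[{"dp": [0,0,-0.04],"yaw": 0,"grip": 0.4},{"dp": [0,0,0],"yaw": 0,"grip": 0.4},{"dp": [0,0,0],"yaw": 0,"grip": 0.4}])

```text
clock: 33.15
position: [0.6181, 0.1683, 0.0828]
ee_rot: [0.001, 0.81, 0.586, 0.001]
contact_force: [0.1, -0.3, -0.7]
width: 0.0468
gripper_force: 41.7
```

step_arm(increments=[{"dp": [-0.01,0,-0.03],"yaw": 0,"grip": 0.4},{"dp": [0,0,-0.03],"yaw": 0,"grip": 0.4},{"dp": [0,0,-0.015],"yaw": 0,"grip": 0.4},{"dp": [0,0,0],"yaw": 0,"grip": 0.4},{"dp": [0,0,0],"yaw": 0,"grip": 0.4}])

```text
clock: 33.78
position: [0.6153, 0.1682, 0.0665]
ee_rot: [0.0, 0.81, 0.586, 0.0]
contact_force: [0.4, 0.2, -1.0]
width: 0.0464
gripper_force: 41.7
```

step_arm(increments=[{"dp": [0,0,-0.007],"yaw": 0,"grip": 0.4},{"dp": [0,0,0],"yaw": 0,"grip": 0.4},{"dp": [0,0,0],"yaw": 0,"grip": 0.4}])

```text
clock: 34.15
position: [0.6152, 0.1682, 0.0652]
ee_rot: [0.0, 0.81, 0.586, 0.0]
contact_force: [1.1, 0.1, -1.0]
width: 0.0467
gripper_force: 41.7
```

step_arm(increments=[{"dp": [0,0,-0.005],"yaw": 0,"grip": 0.4},{"dp": [0,0,0],"yaw": 0,"grip": 0.4},{"dp": [0,0,0],"yaw": 0,"grip": 0.4}])

```text
clock: 34.52
position: [0.6153, 0.1683, 0.0645]
ee_rot: [0.0, 0.81, 0.586, 0.0]
contact_force: [-0.9, 0.3, 3.3]
width: 0.0468
gripper_force: 41.9
```

step_arm(increments=[{"dp": [0,0,-0.003],"yaw": 0,"grip": 0.4},{"dp": [0,0,0],"yaw": 0,"grip": 0.4},{"dp": [0,0,0],"yaw": 0,"grip": 0.4}])

```text
clock: 34.9
position: [0.6153, 0.1683, 0.0645]
ee_rot: [0.0, 0.81, 0.586, 0.0]
contact_force: [-1.3, 0.1, 5.4]
width: 0.0472
gripper_force: 42.3
```

step_arm(increments=[{"dp": [0,0,0],"yaw": 0,"grip": 0.6},{"dp": [0,0,0],"yaw": 0,"grip": 0.75},{"dp": [0,0,0],"yaw": 0,"grip": 0.9},{"dp": [0,0,0],"yaw": 0,"grip": 0.9},{"dp": [0,0,0],"yaw": 0,"grip": 0.9}])

```text
clock: 35.52
position: [0.6152, 0.1682, 0.0634]
ee_rot: [-0.0, 0.81, 0.586, -0.0]
contact_force: [0.6, 0.4, -0.2]
width: 0.0769
gripper_force: 0.0
```

step_arm(increments=[{"dp": [0,0,0.1],"yaw": 0,"grip": 0.9},{"dp": [0,0,0.2],"yaw": 0,"grip": 0.9},{"dp": [0,0,0.25],"yaw": 0,"grip": 0.9},{"dp": [0,0,0.25],"yaw": 0,"grip": 0.9},{"dp": [0,0,0.25],"yaw": 0,"grip": 0.9}])

```text
clock: 36.15
position: [0.615, 0.1682, 0.2752]
ee_rot: [0.0, 0.81, 0.586, 0.0]
contact_force: [0.4, 0.3, -0.6]
width: 0.0772
gripper_force: 0.0
```

step_arm(increments=[{"dp": [-0.2,-0.1,0.2],"yaw": 0,"grip": 0.9},{"dp": [-0.2,-0.1,0.2],"yaw": 0,"grip": 0.9},{"dp": [-0.1,-0.1,0.1],"yaw": 0,"grip": 0.9},{"dp": [0,0,0],"yaw": 0,"grip": 0.9},{"dp": [0,0,0],"yaw": 0,"grip": 0.9}])

```text
clock: 36.78
position: [0.5154, 0.1085, 0.3728]
ee_rot: [-0.0, 0.81, 0.586, -0.0]
contact_force: [1.0, -0.5, 0.6]
width: 0.0767
gripper_force: 0.0
```

```bash
python3 - <<'E'
from h import *
s=manip.get_state();print(s["position"],s["contact_force"],s["clock"])
c,w=snap("wrist","w11");_,d=snap("side","s11")
o=np.hstack([cv2.resize(w,(400,300)),cv2.resize(d[90:330,150:390][:, :],(300,300),interpolation=3)])
cv2.imwrite("pics/f11.png",o)
E
```

```text
[0.5154 0.1085 0.3728] [ 0.9647 -0.5311  0.6352] 36.775
```

View pics/f11.png

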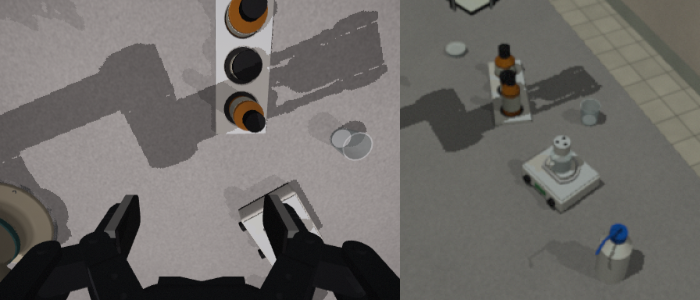

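The final view shows all three in their wells: squat at the far end, jar in the middle, tall nearest the stirrer. The cell is upright in the nest, the beaker, dish and wash bottle haven't moved, and the arm is clear.

```bash
python3 -c "
from rig import ticket
print(ticket.sign_off())"
```

```text
the job is handed in; nothing more can be done
None
```

The job is handed in at about 37 s: the cell is seated in the nest with the flats matched, and the tall bottle, jar and squat bottle are in their wells in that order from the stirrer end; the final pictures showed everything upright and the beaker, dish and wash bottle where they were.

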